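# Feel the composite warmer's wells for a lost cap, then load the new syringe

## Task

Lost syringe caps are lying at the bottom of some wells of the composite warmer, so before loading it, take the red-handled plugger from its stand and feel down the open wells with it, gently, until it rests on the bare floor of the one that is clear. Stand the plugger back in its place, then press the new blue syringe, cap down, fully home in that clear well with a light hand, and leave the other things as they are.

Things in the scene. Friction and masses are not known exactly. Their poses are not given: they have to be found in the camera images.
- warmer: composite warmer, a fixed white desk unit 140 (x) x 200 (y) x 75 mm high; origin under its centre, x from its control panel to its back. Black block with four wells in a row along y. One holds the yellow syringe; of the three open ones, two have a lost black cap (12.6 mm wide, 12 or 15 mm high) loose on the floor, deep in the dark, and one is bare. Which is which varies
- well_1 (a point): centre of the mouth of well 1 (the end towards the warmer's +y), level with the block's top. All wells are round, 16 mm wide, 42 mm deep to the bare floor, 46 mm apart, mouth chamfered 1.5 mm
- well_2 (a point): centre of the mouth of well 2. In each well, 16 mm down on its +x side, a sprung steel ball stands 3 mm in. The thick cap of a syringe has to be pushed past it with about 4 to 12 N; it clicks in over the cap's top edge in the last few mm. Unpushed, a syringe stays about 20 mm proud
- well_3 (a point): centre of the mouth of well 3, alike
- well_4 (a point): centre of the mouth of well 4 (the end towards the warmer's -y), alike
- stand: instrument stand, a fixed aluminium block 60 (x) x 150 (y) x 58 mm high, origin under its centre; three 8 mm holes 54 mm deep, 48 mm apart in a row along y, an instrument hanging in each with its handle's lower end resting on the top
- plugger_mid (a point): centre (half-way up) of the plugger, the straight round instrument with the RED handle, 155 mm long, upright in the stand, z up. This centre is 77.5 mm above its blunt lower end. From that end up: steel shank 6 mm thick, 50 mm long; handle 14 mm thick from 50 to 130 mm; thin upper end. About 35 g
- rack: syringe rack, a fixed pale block 56 (x) x 150 (y) x 55 mm high, origin under its centre; three 17 mm square cells 45 mm deep, 48 mm apart in a row along y, a syringe upright in each
- syringe_blue_mid (a point): centre (half-way up) of the new syringe, BLUE barrel, 113 mm long, about 30 g, upright in the rack, cap down, z up. This centre is 56.5 mm above its lower end. Black cap 20 mm high, 14 mm thick, tapering in the lowest 6 mm to 8 mm; barrel 11 mm thick up to 85 mm; there two finger wings 3 mm thick, 30 mm over both along its y, 10.5 mm wide along its x, then a thin plunger
- syringe_yellow_mid (a point): centre (half-way up) of the composite syringe with the yellow barrel, already fully home in one of the warmer's wells: leave it alone; same shape as the blue one
- syringe_orange_mid (a point): centre (half-way up) of the composite syringe with the orange barrel, in the rack: leave it alone; same shape as the blue one
- syringe_green_mid (a point): centre (half-way up) of the composite syringe with the green barrel, in the rack: leave it alone; same shape as the blue one
- mirror_mid (a point): centre (half-way up) of the mouth mirror (grey handle), upright in the stand; leave it alone
- spatula_mid (a point): centre (half-way up) of the spatula (white handle), upright in the stand; leave it alone
- denture: pink denture with ivory teeth, 55 mm across, lying loose behind the warmer; origin under it; leave it alone
- bond_bottle: small black bottle, 22 mm thick, 55 mm high, standing loose behind the warmer; origin under it; leave it alone
Things that resemble listed ones, but are neither listed nor needed, are in the scene too. What is shaped like the rack but green, pink or purple is not meant.

How it is judged (in metres and radians):
On the way, in this order (a step that is already met when the one before it is completed fails the run):
1. the lower end of the plugger rests on the bare floor of a well (within 3 mm of the floor, touching the warmer) (((z of plugger_mid in the frame of well_1 below 0.0385 m and horizontal distance between plugger_mid and well_1 below 0.008 m) or (z of plugger_mid in the frame of well_2 below 0.0385 m and horizontal distance between plugger_mid and well_2 below 0.008 m) or (z of plugger_mid in the frame of well_3 below 0.0385 m and horizontal distance between plugger_mid and well_3 below 0.008 m) or (z of plugger_mid in the frame of well_4 below 0.0385 m and horizontal distance between plugger_mid and well_4 below 0.008 m)) and contact force between plugger and warmer above 0.5 N), for 0.1 s.
2. the plugger stands upright in its own hole again, let go (distance of plugger_mid from where it was at the start of the episode below 0.006 m and angle between plugger_mid's own z axis and vertical below 0.12 rad and contact force between plugger and the fingers below 0.1 N), for 0.1 s.
3. the blue syringe is fully home in the clear well (((z of syringe_blue_mid in the frame of well_1 below 0.0175 m and horizontal distance between syringe_blue_mid and well_1 below 0.007 m) or (z of syringe_blue_mid in the frame of well_2 below 0.0175 m and horizontal distance between syringe_blue_mid and well_2 below 0.007 m) or (z of syringe_blue_mid in the frame of well_3 below 0.0175 m and horizontal distance between syringe_blue_mid and well_3 below 0.007 m) or (z of syringe_blue_mid in the frame of well_4 below 0.0175 m and horizontal distance between syringe_blue_mid and well_4 below 0.007 m))), for 0.1 s.
At the end, for the whole second after the job is handed in: the blue syringe stands upright (within 0.15 rad), cap down and at rest, in a well of the warmer with its end within 3 mm of the bare floor, and the plugger stands upright (within 0.12 rad) in its own hole of the stand, within 6 mm of where it was (((z of syringe_blue_mid in the frame of well_1 below 0.0175 m and horizontal distance between syringe_blue_mid and well_1 below 0.007 m) or (z of syringe_blue_mid in the frame of well_2 below 0.0175 m and horizontal distance between syringe_blue_mid and well_2 below 0.007 m) or (z of syringe_blue_mid in the frame of well_3 below 0.0175 m and horizontal distance between syringe_blue_mid and well_3 below 0.007 m) or (z of syringe_blue_mid in the frame of well_4 below 0.0175 m and horizontal distance between syringe_blue_mid and well_4 below 0.007 m)) and angle between syringe_blue_mid's own z axis and vertical below 0.15 rad and linear speed of syringe_blue below 0.02 m/s and distance of plugger_mid from where it was at the start of the episode below 0.006 m and angle between plugger_mid's own z axis and vertical below 0.12 rad); the robot touches nothing.
It fails at once if the warmer is pressed with more than 18 N in all, all contacts added (plugger, syringes, caps, robot) (contact force between warmer and anything else above 18 N).
It fails at once if another syringe or instrument is moved more than 10 mm (distance of any of syringe_yellow_mid, syringe_orange_mid, syringe_green_mid, mirror_mid, spatula_mid from where it was at the start of the episode above 0.01 m).
It fails at once if the denture or the bottle is moved more than 15 mm (distance of any of denture, bond_bottle from where it was at the start of the episode above 0.015 m).
It also fails if it takes over 72 s, if anything falls off the work surface, if the arm or the gripper's body presses on something with over 40 N, if the wrist force passes 120 N, or if a joint passes its speed limit or range.

## Robot

A 6-joint arm with a two-finger parallel gripper is mounted at the origin on the work surface. World frame = base frame: x ahead of the robot, y to its left, z up, the work surface at z = 0. Lengths are in mm, angles in rad, forces in N, time in s.
With the tool pointing down it reaches from about 325 to 900 mm from the base axis. Payload 6.1 kg.
Tool frame: the origin (TCP) lies at the very end of the fingers, on their centre line; the grasp point (between the pads) lies 19 mm behind it; z points along the fingers, y is the line along which they close (so a half turn about z gives the same grasp; the last joint's range is limited). The gripper opens to 87 mm and grips with 3 to 60 N. Pads are 19 mm wide; open, the fingers measure 117 mm over their backs; the gripper's body (75 mm by 190 mm) begins 51 mm behind the grasp point.
Start: joints at [1.002, 0.22, 1.526, -0, 1.395, -0.126], TCP at [267.792, 564.715, 222.538] pointing down, gripper open.
Joint ranges: [-2.98, 2.98], [-0.91, 2.08], [0.09, 2.57], [-1.24, 4.39], [0.2, 2.65], [-2.68, 2.68]. Speed limits (rad/s): [2.57, 2.57, 3.01, 3.14, 3.14, 3.14].

## Interface

Orientations are given as a unit quaternion [w, x, y, z].
In Python, from workcell import bot gives the robot as it stands.
- The arm moves only by the tool move_arm, never from a script. Its argument "plan" is a list that holds one entry, the list of rows, each a list of 7 numbers: the gripper command: -1 is shut, 1 is fully open, values between are in proportion, then the shift along the tool's x, y, z in mm, then the turn, a rotation vector about the tool's x, y, z in rad. A call has 1 to 20 rows; each row shifts and turns the commanded pose from where the row before left it, along the tool's axes as they then stand; what a row does not reach is not made up. A row lasts 1/8 s, in which the tool goes at most 62.5 mm and 10.7 degrees, less where a joint would pass 70% of its speed; a pose out of reach is approached as far as the arm can. A call is refused whole if a number of a shift passes 62.5 or a number of a turn 0.188, either way. A call with a gripper value outside its range is refused whole. The fingers move at their own pace and stop on an object; "grip_force" is the grip in N (left out, the last holds). Time passes only in rows, so rows that do not move let the fingers close. It gives the time, the measured TCP pose, the force, the opening and the grip force at its end, in the units of the state.
- bot.get_obs(): the state, without advancing time (a new reading comes with each control period).
- bot.read_camera(name): name is "side" or "top"; returns a dict with "color" (420x560x3 uint8, blue, green, red), "range_z" (420x560 float32, mm along the optical axis (not along the pixel's ray), 0 where there is no reading), "fx", "fy", "cx", "cy" (pixels), "k1" (the pictures are not rectified: a ray, as slopes to the right and down, at radius r is drawn at 1 + k1 r^2 times it, then the intrinsics apply), "rvec" (rotation vector, rad) and "tvec" (3), from world to camera coordinates, as OpenCV has them. Camera axes: x right, y down, z forward; pixel columns grow to the right and rows downward; lengths in mm; the calibration is good to about 2 mm. A picture is of the moment at which its call begins.
- bot.job_done(): hands the job in; it is judged then, once.
The state is a dict: "time": time; "joint_pos": joint angles; "qd": joint speeds; "effort": joint torques, N m; "ee_pos": TCP position; "tool_rot": TCP orientation; "ft_force": force on the tool from outside, world axes, zero at the start; "ft_torque": the same for the moment, N m; "grip_width": opening from 0.0 (shut) to 1.0 (fully open); "grip_force": force on a finger pad.
Only numpy, scipy, OpenCV 4.12 (cv2) and the standard library are available. Lean on these libraries where they do the work, as an engineer would, in place of code of your own. Each camera call takes 0.05 s, during which the arm holds its last target. There are 200 camera calls.

## Working session

There is one attempt and no reset: what is moved stays moved. The work goes in short steps, Python scripts to look and compute and a tool call to move; the robot and the scene stay as the last step left them, time stands still between calls to the robot, and variables do not carry over. Pictures are saved under pics/ and viewed, at most 10 in all, crops included, and the job is handed in when it is done.

Besides the shell and the picture viewer there is one more tool, called after "Request:" by a JSON object that holds its "fn" and its "kwargs", one argument or row to a line. move_arm: Moves the arm, as the interface text tells. Its arguments: {"type":"object","properties":{"plan":{"type":"array","items":{"type":"array","items":{"type":"array","items":{"type":"number"}}}},"grip_force":{"type":"number"}},"required":["plan"]}

```bash
mkdir -p pics; cat > h.py <<'E'
import numpy as np, cv2
from workcell import bot
def cam(n): return bot.read_camera(n)
def pose(c): 
    R,_=cv2.Rodrigues(np.array(c["rvec"],float)); return R,np.array(c["tvec"],float).ravel()
def slopes(c,uv):
    uv=np.atleast_2d(np.array(uv,float)); d=np.stack([(uv[:,0]-c["cx"])/c["fx"],(uv[:,1]-c["cy"])/c["fy"]],1)
    s=d.copy()
    for _ in range(20): s=d/(1+c["k1"]*(s**2).sum(1,keepdims=True))
    return s
def onplane(c,uv,z):
    R,t=pose(c); s=slopes(c,uv); d=np.c_[s,np.ones(len(s))]@R; o=-R.T@t
    return o+d*((z-o[2])/d[:,2])[:,None]
def cloud(c):
    h,w=c["range_z"].shape; v,u=np.mgrid[:h,:w]; s=slopes(c,np.c_[u.ravel(),v.ravel()])
    R,t=pose(c); Z=c["range_z"].reshape(-1,1); P=(np.c_[s,np.ones(len(s))]*Z-t)@R
    P[Z[:,0]==0]=np.nan; return P.reshape(h,w,3)
E
python3 - <<'E'
from h import *
for n in("side","top"):
    c=cam(n); cv2.imwrite(f"pics/{n}0.png",c["color"]); R,t=pose(c); np.savez(f"{n}0.npz",**c); print(n,c["fx"],c["cx"],c["cy"],c["k1"],-R.T@t,R[2])
o=bot.get_obs();print(o)
E
```

```text
side 382.22313596539743 279.7583020367764 207.13257060014857 -0.04998200710655865 [  95.27515337 -505.05112206  725.84083255] [ 0.436479    0.5887476  -0.68033988]
top 412.7428721083444 279.59462631235516 217.9083785771293 -0.07671812682218981 [ 284.43737542   21.47356136 1313.9676207 ] [ 0.15628585 -0.00366078 -0.98770508]
{'time': 0.1, 'joint_pos': array([ 1.00188679e+00,  2.21172624e-01,  1.52750628e+00, -2.13972792e-05,
        1.39470406e+00, -1.26058314e-01]), 'qd': array([-0.00053718, -0.0015081 , -0.00182027,  0.0002521 , -0.00132867,
       -0.00082791]), 'effort': array([ 2.97741517e-04, -4.95951891e+01, -3.88517439e+01,  6.99847285e-02,
        5.15622273e-02, -4.53924156e-05]), 'ee_pos': array([267.50148975, 564.23261601, 221.52587463]), 'tool_rot': array([-2.94927359e-04,  2.19618728e-01,  9.75585369e-01, -8.45238593e-04]), 'ft_force': array([-0.61397852, -0.10341528,  0.14962145]), 'ft_torque': array([-0.00851941,  0.01270576,  0.03578316]), 'grip_force': 0.0, 'grip_width': 1.0025060710674396}
```

View pics/side0.png

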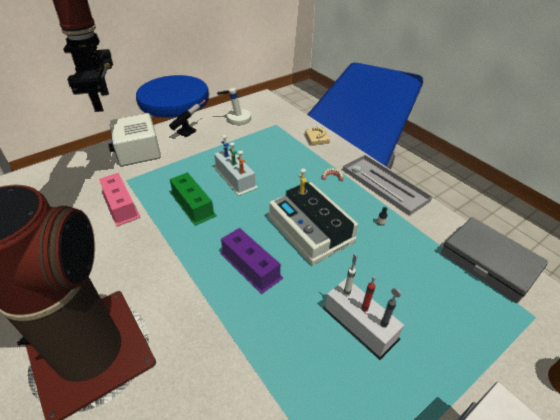

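View pics/top0.png

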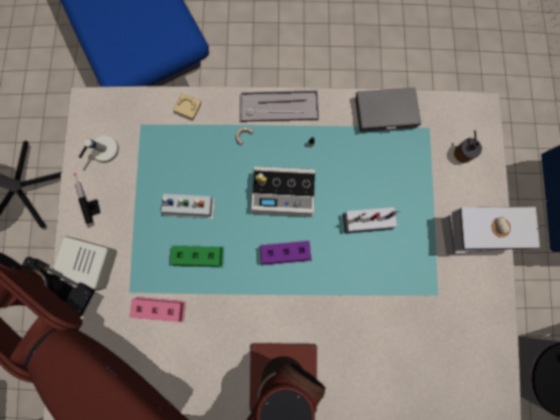

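The side view shows the rack with blue, green and orange syringes at (235,165), the stand with its red handle at (368,297), and the warmer at (312,218) with yellow in an end well. Top view: rack (187,205), stand (370,220), warmer (284,190), yellow at (262,180). The green (195,256), purple (285,252) and pink (157,309) racks are decoys. I'll enlarge these areas to confirm.

```bash
python3 - <<'E'
from h import *
t=np.load("top0.npz");s=np.load("side0.npz")
def cr(c,u,v,w,h): return cv2.resize(c["color"][v:v+h,u:u+w],(400,300),interpolation=cv2.INTER_CUBIC)
a=np.hstack([cr(t,150,175,80,60),cr(t,335,190,80,60)]);b=np.hstack([cr(t,244,160,80,60),cr(s,318,250,100,75)])
cv2.imwrite("pics/c1.png",np.vstack([a,b]))
P=cloud(t); 
for n,(u,v,w,h),z in(("rack",(150,175,80,60),(50,60)),("stand",(335,190,80,60),(53,63)),("warmer",(244,160,80,60),(70,80))):
    q=P[v:v+h,u:u+w].reshape(-1,3); q=q[(q[:,2]>z[0])&(q[:,2]<z[1])]; r=cv2.minAreaRect(q[:,:2].astype(np.float32)); print(n,len(q),r,np.median(q[:,2]))
E
```

```text
rack 628 ((526.1903686523438, 309.8673095703125), (150.21620178222656, 56.729061126708984), 88.11979675292969) 55.66662226176519
stand 736 ((485.8555603027344, -266.31036376953125), (60.89455795288086, 148.6885223388672), 5.593156337738037) 58.443219669644506
warmer 1390 ((580.6124267578125, 6.637901306152344), (190.0501251220703, 121.04944610595703), 87.4151611328125) 74.93773649952769
```

View pics/c1.png

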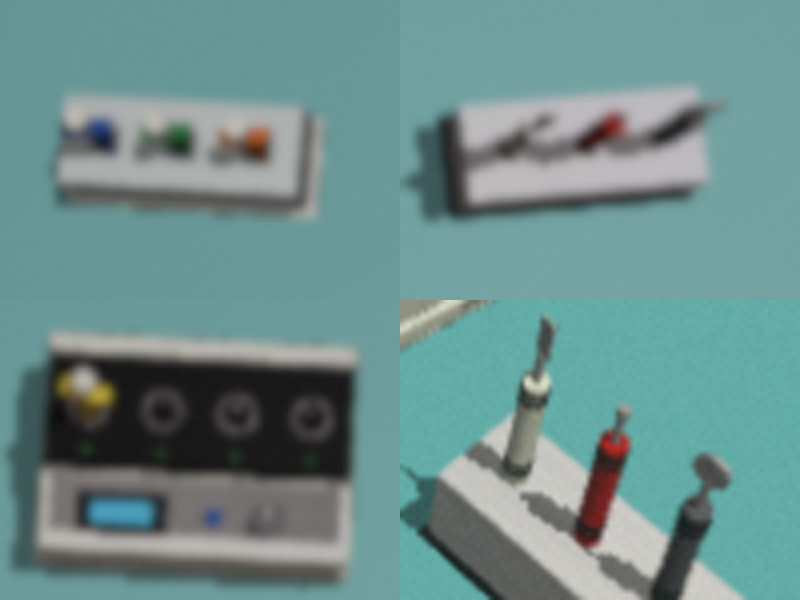

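The crop confirms the targets. The red-handled plugger is in the middle hole of the stand, and the blue syringe is in the rack's +y cell. Yellow is in well 1, and wells 2–4 are open at top-view pixels (276.8,182.4), (291.6,182.8) and (306.2,183.2).

```bash
python3 - <<'E'
from h import *
t=np.load("top0.npz");s=np.load("side0.npz")
W=onplane(t,[(276.8,182.4),(291.6,182.8),(306.2,183.2)],75);print("wells top",W.round(1))
# dark wells in the side view: pixel prediction
R,tv=pose(s)
def mask(c,lo,hi,box):
    u,v,w,h=box; m=cv2.inRange(cv2.cvtColor(c["color"],cv2.COLOR_BGR2HSV),lo,hi); k=np.zeros_like(m);k[v:v+h,u:u+w]=m[v:v+h,u:u+w];return k
for nm,c,box in(("top",t,(335,190,80,60)),("side",s,(318,250,100,90))):
    m=mask(c,(0,120,60),(8,255,255),box); ys,xs=np.nonzero(m); q=cloud(c)[m>0]; print("red",nm,len(xs),xs.mean(),ys.mean(),np.nanmedian(q,0).round(1),np.nanpercentile(q[:,2],[5,95]))
    b=np.c_[xs,ys]; print("plane108(mid handle):",onplane(c,[(xs.mean(),ys.mean())],98).round(1))
for nm,c,box in(("top",t,(150,175,80,60)),("side",s,(205,130,60,65))):
    m=mask(c,(105,120,50),(130,255,255),box); ys,xs=np.nonzero(m); q=cloud(c)[m>0]; print("blue",nm,len(xs),xs.mean(),ys.mean(),np.nanmedian(q,0).round(1),np.nanpercentile(q[:,2],[5,95]),onplane(c,[(xs.mean(),ys.mean())],75).round(1))
# cloud of side: same boxes tops
P=cloud(s)
for n,(cx,cy,r),z in(("rack",(526,310,100),(52,60)),("stand",(486,-266,100),(55,63)),("warmer",(580,6,140),(71,80))):
    q=P.reshape(-1,3); q=q[(q[:,2]>z[0])&(q[:,2]<z[1])&(np.hypot(q[:,0]-cx,q[:,1]-cy)<r)]; print(n,len(q),cv2.minAreaRect(q[:,:2].astype(np.float32)))
E
```

```text
wells top [[591.2  26.6  75. ]
 [590.5 -19.1  75. ]
 [589.7 -64.1  75. ]]
red top 8 376.5 215.125 [ 481.9 -263.3  135.7] [127.51856284 138.28194458]
plane108(mid handle): [[ 488.4 -273.9   98. ]]
red side 115 368.0695652173913 296.3478260869565 [ 480.8 -271.6  107.3] [ 69.52804756 139.3108111 ]
plane108(mid handle): [[ 487.7 -267.3   98. ]]
blue top 11 169.8181818181818 201.45454545454547 [525.2 352.1  96.8] [65.90737785 99.38507506] [[528.1 354.5  75. ]]
blue side 29 225.72413793103448 149.48275862068965 [527.3 351.3  75.4] [56.05818196 99.76723291] [[530.5 356.7  75. ]]
rack 473 ((525.4774780273438, 308.36785888671875), (155.4860076904297, 58.56299591064453), 87.30423736572266)
stand 1680 ((485.3821105957031, -267.6343994140625), (62.27742385864258, 151.04293823242188), 5.217451572418213)
warmer 1508 ((578.1260375976562, 4.949577331542969), (193.06494140625, 119.680908203125), 86.99703979492188)
```

Request:
{"fn": "move_arm", "kwargs": {
  "plan": [
    [[1,0,0,0,0,0,0.172],[1,0,0,0,0,0,0.172],[1,0,0,0,0,0,0.172],[1,0,0,0,0,0,0.172],[1,0,0,0,0,0,0.172],[1,0,0,0,0,0,0.173],[1,-60.6,9.9,0,0,0,0],[1,-60.6,9.9,0,0,0,0],[1,-60.6,9.9,0,0,0,0],[1,-60.6,9.9,0,0,0,0],[1,-60.6,9.9,0,0,0,0],[1,-60.6,9.9,0,0,0,0],[1,-60.6,9.9,0,0,0,0],[1,-60.6,9.9,0,0,0,0],[1,-60.6,9.9,0,0,0,0],[1,-60.6,9.9,0,0,0,0],[1,-60.6,9.9,0,0,0,0],[1,-60.6,9.9,0,0,0,0],[1,-60.6,9.9,0,0,0,0],[1,-60.6,9.9,0,0,0,0]]
  ]
}}

```text
time: 2.6
ee_pos: [486.3, -268.7, 222.2]
tool_rot: [-0.0, 0.673, 0.74, 0.0]
ft_force: [1.0, 0.2, 0.6]
grip_width: 0.997
grip_force: 0.0
```

```bash
cat >> h.py <<'E'
from scipy.spatial.transform import Rotation as Ro
def go(X,Y,Z,ang):
    "tool-frame shift (mm) and turn to reach world X,Y,Z with tool y at ang degrees, pointing down"
    o=bot.get_obs(); q=o["tool_rot"]; M=Ro.from_quat([q[1],q[2],q[3],q[0]])
    a=np.deg2rad(ang); y=np.array([np.cos(a),np.sin(a),0]); z=np.array([0,0,-1.]); T=Ro.from_matrix(np.c_[np.cross(y,z),y,z])
    d=np.array([X,Y,Z])-o["ee_pos"]
    print("t",round(o["time"],2),"pos",o["ee_pos"].round(1),"F",o["ft_force"].round(2),"w",round(o["grip_width"],3),"gf",round(float(o["grip_force"]),1),"yaw",np.rad2deg(np.arctan2(*M.as_matrix()[1::-1,1])).round(2))
    print("shift",M.inv().apply(d).round(1),"shift after turn",T.inv().apply(d).round(1),"turn",(M.inv()*T).as_rotvec().round(3))
E
python3 -c "
from h import *
go(485.5,-267,106,5.4)
for n in('top','side'):
    c=cam(n); cv2.imwrite('pics/g_%s.png'%n,c['color'])"
```

```text
t 2.6 pos [ 486.3 -268.7  222.2] F [0.96 0.23 0.59] w 0.997 gf 0.0 yaw 5.42
shift [  1.7  -0.6 116.2] shift after turn [  1.8  -0.6 116.2] turn [-0. -0.  0.]
```

Request:
{"fn": "move_arm", "kwargs": {
  "plan": [
    [[1,1.7,-0.6,30,0,0,0],[1,0,0,35,0,0,0],[1,0,0,30,0,0,0],[1,0,0,21,0,0,0],[-1,0,0,0,0,0,0],[-1,0,0,0,0,0,0],[-1,0,0,0,0,0,0],[-1,0,0,0,0,0,0],[-1,0,0,0,0,0,0],[-1,0,0,0,0,0,0]]
  ],
  "grip_force": 6
}}

```text
time: 3.95
ee_pos: [485.5, -265.2, 106.7]
tool_rot: [0.0, 0.673, 0.74, 0.0]
ft_force: [0.2, -0.5, 0.4]
grip_width: 0.403
grip_force: 0.0
```

```bash
python3 -c "
from h import *
go(485.5,-267,106,5.4)"
```

```text
t 3.95 pos [ 485.5 -265.2  106.7] F [ 0.15 -0.55  0.42] w 0.403 gf 0.0 yaw 5.44
shift [-1.8 -0.2  0.7] shift after turn [-1.8 -0.2  0.7] turn [0.    0.    0.001]
```

Request:
{"fn": "move_arm", "kwargs": {
  "plan": [
    [[-1,-1.8,0,0,0,0,0],[-1,0,0,0,0,0,0],[-1,0,0,0,0,0,0],[-1,0,0,0,0,0,0],[-1,0,0,0,0,0,0],[-1,0,0,0,0,0,0]]
  ]
}}

```text
time: 4.7
ee_pos: [485.6, -266.8, 106.5]
tool_rot: [-0.0, 0.673, 0.74, 0.0]
ft_force: [-0.3, 0.6, 0.7]
grip_width: 0.156
grip_force: 6.0
```

```bash
python3 -c "
from h import *
go(485.5,-267,106,5.4)"
```

```text
t 4.7 pos [ 485.6 -266.8  106.5] F [-0.34  0.58  0.65] w 0.156 gf 6.0 yaw 5.44
shift [-0.2 -0.1  0.5] shift after turn [-0.2 -0.1  0.5] turn [-0.    -0.     0.001]
```

Request:
{"fn": "move_arm", "kwargs": {
  "plan": [
    [[-1,0,0,-15,0,0,0],[-1,0,0,-30,0,0,0],[-1,0,0,-30,0,0,0],[-1,0,0,-25,0,0,0.046],[-1,0,0,0,0,0,0.046],[-1,0,0,0,0,0,0.046],[-1,0,0,0,0,0,0],[-1,0,0,0,0,0,0]]
  ]
}}

```text
time: 5.7
ee_pos: [485.7, -266.9, 207.0]
tool_rot: [0.0, 0.722, 0.692, 0.0]
ft_force: [-0.6, -0.7, -0.8]
grip_width: 0.159
grip_force: 6.0
```

```bash
python3 -c "
from h import *
go(587.5,-64.5,185,-2.5)"
```

```text
t 5.7 pos [ 485.7 -266.9  207. ] F [-0.6  -0.73 -0.84] w 0.159 gf 6.0 yaw -2.41
shift [206.5  93.1  22. ] shift after turn [206.6  92.8  22. ] turn [0.    0.    0.002]
```

Request:
{"fn": "move_arm", "kwargs": {
  "plan": [
    [[-1,20,9,0,0,0,0],[-1,45,20,0,0,0,0],[-1,45,20,0,0,0,0],[-1,45,20,5,0,0,0],[-1,35,16,7,0,0,0],[-1,16.5,8,10,0,0,0],[-1,0,0,0,0,0,0],[-1,0,0,0,0,0,0],[-1,0,0,0,0,0,0],[-1,0,0,0,0,0,0]]
  ]
}}

```text
time: 6.95
ee_pos: [587.4, -65.6, 185.0]
tool_rot: [0.0, 0.723, 0.691, 0.0]
ft_force: [-0.1, 0.6, 0.2]
grip_width: 0.159
grip_force: 6.0
```

```bash
python3 - <<'E'
from h import *
go(587.5,-64.5,180,-2.5)
c=cam("side"); a=c["color"][180:264,255:367]; cv2.imwrite("pics/p1.png",cv2.resize(a,(784,588),interpolation=cv2.INTER_CUBIC))
R,t=pose(c)
pts=np.array([[591.4,27.2,75],[590.3,-18.8,75],[589,-64.5,75],[587.5,-64.5,86.5]])
q=pts@R.T+t; s=q[:,:2]/q[:,2:]; s=s*(1+c["k1"]*(s**2).sum(1,keepdims=True)); uv=s*[c["fx"],c["fy"]]+[c["cx"],c["cy"]]
print(((uv-[255,180])*7).round(0))
E
```

```text
t 6.95 pos [587.4 -65.6 185. ] F [-0.1   0.64  0.24] w 0.159 gf 6.0 yaw -2.54
shift [1.1 0.1 5. ] shift after turn [1.1 0.1 5. ] turn [ 0.001  0.    -0.001]
[[398. 152.]
 [479. 224.]
 [563. 300.]
 [563. 278.]]
```

View pics/p1.png

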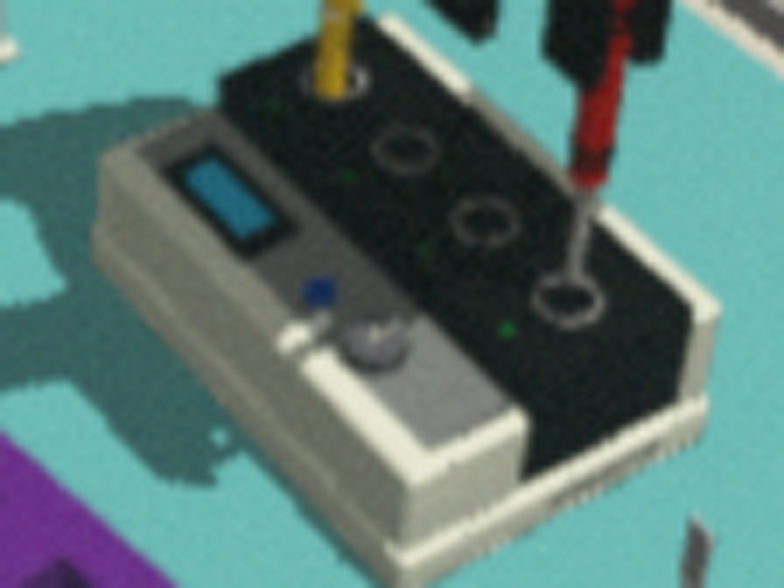

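The picture shows the tip at (575,280) just above the well 4 ring (569,299), about 1 mm off towards −y. I'll correct that and feel down.

Request:
{"fn": "move_arm", "kwargs": {
  "plan": [
    [[-1,1,0,0,0,0,0],[-1,0,0,5,0,0,0],[-1,0,0,10,0,0,0],[-1,0,0,10,0,0,0],[-1,0,0,10,0,0,0],[-1,0,0,2,0,0,0],[-1,0,0,2,0,0,0],[-1,0,0,1,0,0,0],[-1,0,0,1,0,0,0],[-1,0,0,1,0,0,0],[-1,0,0,0,0,0,0]]
  ]
}}

```text
time: 8.38
ee_pos: [587.9, -63.7, 143.2]
tool_rot: [0.0, 0.722, 0.692, 0.0]
ft_force: [-0.0, 0.1, 2.5]
grip_width: 0.155
grip_force: 6.0
```

```bash
python3 -c "
from h import *
go(587.3,-64.5,143,-2.5)"
```

```text
t 8.38 pos [587.9 -63.7 143.2] F [-0.03  0.06  2.51] w 0.155 gf 6.0 yaw -2.46
shift [-0.9 -0.6  0.2] shift after turn [-0.9 -0.6  0.2] turn [0.001 0.    0.001]
```

Request:
{"fn": "move_arm", "kwargs": {
  "plan": [
    [[-1,-0.5,0,0.7,0,0,0],[-1,0,0,0.5,0,0,0],[-1,0,0,0,0,0,0],[-1,0,0,0,0,0,0]]
  ]
}}

```text
time: 8.88
ee_pos: [588.4, -64.3, 142.7]
tool_rot: [0.001, 0.722, 0.692, 0.001]
ft_force: [-0.5, -0.1, 6.7]
grip_width: 0.161
grip_force: 6.0
```

```bash
python3 -c "
from h import *
go(587.3,-64.5,143,-2.5)"
```

```text
t 8.88 pos [588.4 -64.3 142.7] F [-0.45 -0.1   6.73] w 0.161 gf 6.0 yaw -2.46
shift [-0.2 -1.1 -0.3] shift after turn [-0.2 -1.1 -0.3] turn [0.002 0.    0.001]
```

Well 4 has a cap: contact about 12 mm above the floor. On to well 3.

Request:
{"fn": "move_arm", "kwargs": {
  "plan": [
    [[-1,0,0,-10,0,0,0],[-1,0,0,-15,0,0,0],[-1,0,0,-17,0,0,0],[-1,15,0.2,0,0,0,0],[-1,20,0.2,0,0,0,0],[-1,10.5,0.2,0,0,0,0],[-1,0,0,0,0,0,0],[-1,0,0,0,0,0,0],[-1,0,0,0,0,0,0]]
  ]
}}

```text
time: 10.0
ee_pos: [590.0, -19.0, 183.2]
tool_rot: [-0.0, 0.722, 0.692, -0.0]
ft_force: [-0.7, 0.9, -0.2]
grip_width: 0.156
grip_force: 6.0
```

```bash
python3 -c "
from h import *
go(588.5,-18.7,185,-2.5)"
```

```text
t 10.0 pos [590.  -19.  183.2] F [-0.7   0.86 -0.21] w 0.156 gf 6.0 yaw -2.49
shift [ 0.3 -1.5 -1.8] shift after turn [ 0.3 -1.5 -1.8] turn [-0.  0.  0.]
```

Request:
{"fn": "move_arm", "kwargs": {
  "plan": [
    [[-1,0.3,-1.5,0,0,0,0],[-1,0,0,5,0,0,0],[-1,0,0,10,0,0,0],[-1,0,0,10,0,0,0],[-1,0,0,8,0,0,0],[-1,0,0,2,0,0,0],[-1,0,0,2,0,0,0],[-1,0,0,1,0,0,0],[-1,0,0,1,0,0,0],[-1,0,0,1,0,0,0],[-1,0,0,0,0,0,0]]
  ]
}}

```text
time: 11.38
ee_pos: [588.5, -18.2, 143.3]
tool_rot: [-0.0, 0.722, 0.692, -0.0]
ft_force: [-0.6, -0.0, 0.5]
grip_width: 0.157
grip_force: 6.0
```

```bash
python3 -c "
from h import *
go(588.5,-18.7,143,-2.5)"
```

```text
t 11.38 pos [588.5 -18.2 143.3] F [-0.61 -0.04  0.5 ] w 0.157 gf 6.0 yaw -2.46
shift [-0.5  0.   0.3] shift after turn [-0.5  0.   0.3] turn [-0.    -0.     0.001]
```

Request:
{"fn": "move_arm", "kwargs": {
  "plan": [
    [[-1,0,0,1,0,0,0],[-1,0,0,1,0,0,0],[-1,0,0,1,0,0,0],[-1,0,0,0,0,0,0]]
  ]
}}

```text
time: 11.88
ee_pos: [588.4, -18.2, 140.2]
tool_rot: [-0.0, 0.722, 0.692, -0.0]
ft_force: [-0.2, 0.5, 0.1]
grip_width: 0.157
grip_force: 6.0
```

```bash
python3 -c "
from h import *
go(588.5,-18.7,143,-2.5)"
```

```text
t 11.88 pos [588.4 -18.2 140.2] F [-0.19  0.51  0.13] w 0.157 gf 6.0 yaw -2.46
shift [-0.4  0.1 -2.8] shift after turn [-0.4  0.1 -2.8] turn [-0.    -0.     0.001]
```

Request:
{"fn": "move_arm", "kwargs": {
  "plan": [
    [[-1,0,0,2,0,0,0],[-1,0,0,2,0,0,0],[-1,0,0,2,0,0,0],[-1,0,0,1,0,0,0],[-1,0,0,1,0,0,0],[-1,0,0,0.5,0,0,0],[-1,0,0,0,0,0,0],[-1,0,0,0,0,0,0]]
  ]
}}

```text
time: 12.88
ee_pos: [588.6, -18.2, 131.9]
tool_rot: [0.0, 0.722, 0.692, 0.0]
ft_force: [-0.6, 0.3, -0.7]
grip_width: 0.156
grip_force: 6.0
```

```bash
python3 -c "
from h import *
go(588.5,-18.7,143,-2.5)"
```

```text
t 12.88 pos [588.6 -18.2 131.9] F [-0.59  0.34 -0.69] w 0.156 gf 6.0 yaw -2.47
shift [ -0.5  -0.1 -11.1] shift after turn [ -0.5  -0.1 -11.1] turn [ 0.    -0.     0.001]
```

Request:
{"fn": "move_arm", "kwargs": {
  "plan": [
    [[-1,0,0,0.7,0,0,0],[-1,0,0,0.6,0,0,0],[-1,0,0,0.5,0,0,0],[-1,0,0,0,0,0,0],[-1,0,0,0,0,0,0]]
  ]
}}

```text
time: 13.5
ee_pos: [589.1, -18.4, 130.9]
tool_rot: [0.001, 0.722, 0.692, 0.0]
ft_force: [-0.8, 0.4, 5.8]
grip_width: 0.156
grip_force: 6.0
```

```bash
python3 -c "
from h import *
go(588.5,-18.7,143,-2.5)"
```

```text
t 13.5 pos [589.1 -18.4 130.9] F [-0.77  0.39  5.78] w 0.156 gf 6.0 yaw -2.47
shift [ -0.4  -0.6 -12.1] shift after turn [ -0.4  -0.6 -12.1] turn [0.001 0.    0.001]
```

Well 3's bare floor reached: contact at TCP 131 with 5.8 N. Now the plugger goes back.

Request:
{"fn": "move_arm", "kwargs": {
  "plan": [
    [[-1,0,0,-10,0,0,0],[-1,0,0,-25,0,0,0],[-1,0,0,-25,0,0,0],[-1,0,0,-17,0,0,-0.046],[-1,0,0,0,0,0,-0.046],[-1,0,0,0,0,0,-0.046],[-1,0,0,0,0,0,0]]
  ]
}}

```text
time: 14.38
ee_pos: [588.3, -18.2, 207.1]
tool_rot: [-0.0, 0.673, 0.74, -0.0]
ft_force: [0.5, -0.2, -0.7]
grip_width: 0.152
grip_force: 6.0
```

```bash
python3 -c "
from h import *
go(485.6,-266.8,206,5.42)"
```

```text
t 14.38 pos [588.3 -18.2 207.1] F [ 0.54 -0.2  -0.71] w 0.152 gf 6.0 yaw 5.42
shift [-237.8 -125.7    1.1] shift after turn [-237.8 -125.7    1.1] turn [-0. -0. -0.]
```

Request:
{"fn": "move_arm", "kwargs": {
  "plan": [
    [[-1,-20,-5,0,0,0,0],[-1,-50,-10,0,0,0,0],[-1,-60,-15,0,0,0,0],[-1,-60,-15,0,0,0,0],[-1,-35,-25,0,0,0,0],[-1,-12.8,-30,0,0,0,0],[-1,0,-20,0,0,0,0],[-1,0,-5.7,0,0,0,0],[-1,0,0,0,0,0,0],[-1,0,0,0,0,0,0],[-1,0,0,0,0,0,0]]
  ]
}}

```text
time: 15.75
ee_pos: [486.5, -266.6, 207.0]
tool_rot: [0.0, 0.672, 0.74, 0.0]
ft_force: [0.5, -0.1, -0.5]
grip_width: 0.157
grip_force: 6.0
```

```bash
python3 -c "
from h import *
go(485.6,-266.8,106.5,5.42)"
```

```text
t 15.75 pos [ 486.5 -266.6  207. ] F [ 0.54 -0.14 -0.52] w 0.157 gf 6.0 yaw 5.49
shift [-1.000e-01 -9.000e-01  1.005e+02] shift after turn [-1.000e-01 -9.000e-01  1.005e+02] turn [0.    0.    0.001]
```

Request:
{"fn": "move_arm", "kwargs": {
  "plan": [
    [[-1,0,-0.9,10,0,0,0],[-1,0,0,20,0,0,0],[-1,0,0,13,0,0,0],[-1,0,0,4,0,0,0],[-1,0,0,0,0,0,0],[-1,0,0,0,0,0,0],[-1,0,0,0,0,0,0]]
  ]
}}

```text
time: 16.62
ee_pos: [485.4, -267.3, 160.8]
tool_rot: [0.001, 0.673, 0.74, 0.0]
ft_force: [0.3, 0.8, 0.6]
grip_width: 0.16
grip_force: 6.0
```

```bash
python3 -c "
from h import *
go(485.6,-266.8,106.5,5.42)"
```

```text
t 16.62 pos [ 485.4 -267.3  160.8] F [0.34 0.82 0.62] w 0.16 gf 6.0 yaw 5.44
shift [ 0.5  0.2 54.3] shift after turn [ 0.5  0.2 54.3] turn [0.001 0.001 0.   ]
```

Request:
{"fn": "move_arm", "kwargs": {
  "plan": [
    [[-1,0.5,0.2,1,0,0,0],[-1,0,0,3,0,0,0],[-1,0,0,3,0,0,0],[-1,0,0,3,0,0,0],[-1,0,0,3,0,0,0],[-1,0,0,0,0,0,0],[-1,0,0,0,0,0,0]]
  ]
}}

```text
time: 17.5
ee_pos: [485.3, -266.5, 147.1]
tool_rot: [0.0, 0.673, 0.74, 0.0]
ft_force: [-0.0, 0.1, -0.5]
grip_width: 0.155
grip_force: 6.0
```

```bash
python3 -c "
from h import *
go(485.6,-266.8,106.5,5.42)"
```

```text
t 17.5 pos [ 485.3 -266.5  147.1] F [-0.04  0.08 -0.52] w 0.155 gf 6.0 yaw 5.44
shift [-0.3  0.3 40.6] shift after turn [-0.3  0.3 40.6] turn [0. 0. 0.]
```

Request:
{"fn": "move_arm", "kwargs": {
  "plan": [
    [[-1,0,0,8,0,0,0],[-1,0,0,10,0,0,0],[-1,0,0,10,0,0,0],[-1,0,0,8,0,0,0],[-1,0,0,3.5,0,0,0],[-1,0,0,0,0,0,0],[-1,0,0,0,0,0,0]]
  ]
}}

```text
time: 18.38
ee_pos: [485.3, -266.6, 107.8]
tool_rot: [0.0, 0.673, 0.74, -0.0]
ft_force: [0.1, 0.2, 0.2]
grip_width: 0.159
grip_force: 6.0
```

```bash
python3 -c "
from h import *
go(485.6,-266.8,106.5,5.42)"
```

```text
t 18.38 pos [ 485.3 -266.6  107.8] F [0.09 0.21 0.22] w 0.159 gf 6.0 yaw 5.45
shift [-0.3  0.3  1.3] shift after turn [-0.3  0.3  1.3] turn [0. 0. 0.]
```

Open slowly, then rise clear.

Request:
{"fn": "move_arm", "kwargs": {
  "plan": [
    [[-1,0,0,1,0,0,0],[0,0,0,0,0,0,0],[0.3,0,0,0,0,0,0],[0.5,0,0,0,0,0,0],[0.5,0,0,0,0,0,0],[0.5,0,0,0,0,0,0],[0.5,0,0,-30,0,0,0],[0.5,0,0,-40,0,0,0],[0.5,0,0,-40,0,0,0],[0.5,0,0,0,0,0,0],[0.5,0,0,0,0,0,0]]
  ]
}}

```text
time: 19.75
ee_pos: [485.0, -266.3, 216.0]
tool_rot: [-0.0, 0.673, 0.74, -0.0]
ft_force: [0.5, -0.0, 0.3]
grip_width: 0.75
grip_force: 0.0
```

```bash
python3 - <<'E'
from h import *
go(527.8,356.8,217,-2)
c=cam("side"); a=c["color"][240:360,310:410]; cv2.imwrite("pics/p2.png",cv2.resize(a,(500,600),interpolation=cv2.INTER_CUBIC))
E
```

```text
t 19.75 pos [ 485.  -266.3  216. ] F [ 0.54 -0.02  0.32] w 0.75 gf 0.0 yaw 5.44
shift [616.2 101.7  -0.8] shift after turn [624.2  21.1  -1. ] turn [-0.   -0.    0.13]
```

View pics/p2.png

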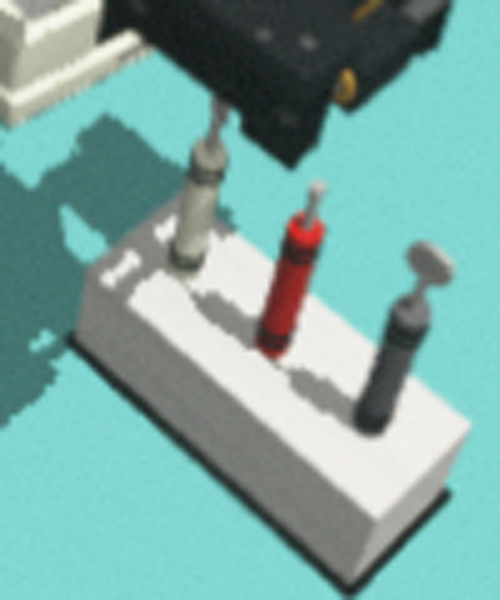

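The plugger is standing seated and upright in its hole (handle base at (275,345)), and its neighbours are undisturbed. Next, the blue syringe.

Request:
{"fn": "move_arm", "kwargs": {
  "plan": [
    [[0.5,0,0,0,0,0,0.13],[0.5,40,1.3,0,0,0,0],[0.5,60,2,0,0,0,0],[0.5,60,2,0,0,0,0],[0.5,60,2,0,0,0,0],[0.5,60,2,0,0,0,0],[0.5,60,2,0,0,0,0],[0.5,60,2,0,0,0,0],[0.5,60,2,0,0,0,0],[0.5,60,2,0,0,0,0],[0.5,60,2,0,0,0,0],[0.5,30,1,0,0,0,0],[0.5,14,1,0,0,0,0],[0.5,0,0,0,0,0,0],[0.5,0,0,0,0,0,0],[0.5,0,0,0,0,0,0]]
  ]
}}

```text
time: 21.8
ee_pos: [528.6, 355.1, 216.7]
tool_rot: [0.0, 0.72, 0.694, -0.0]
ft_force: [-0.5, -1.0, -0.1]
grip_width: 0.751
grip_force: 0.0
```

```bash
python3 -c "
from h import *
go(527.5,357,60,-2)"
```

```text
t 21.8 pos [528.6 355.1 216.7] F [-0.49 -1.05 -0.13] w 0.751 gf 0.0 yaw -2.1
shift [  1.9  -1.2 156.7] shift after turn [  1.9  -1.2 156.7] turn [ 0.     0.    -0.002]
```

Request:
{"fn": "move_arm", "kwargs": {
  "plan": [
    [[0.5,1.9,-1.2,30,0,0,0],[0.5,0,0,45,0,0,0],[0.5,0,0,40,0,0,0],[0.5,0,0,25,0,0,0],[0.5,0,0,12,0,0,0],[0.5,0,0,3,0,0,0],[0.5,0,0,0,0,0,0],[0.5,0,0,0,0,0,0]]
  ]
}}

```text
time: 22.8
ee_pos: [528.2, 358.8, 63.1]
tool_rot: [0.0, 0.719, 0.695, 0.001]
ft_force: [1.1, -0.6, 0.7]
grip_width: 0.752
grip_force: 0.0
```

```bash
python3 -c "
from h import *
go(527.5,357,61,-2)"
```

```text
t 22.8 pos [528.2 358.8  63.1] F [ 1.08 -0.62  0.7 ] w 0.752 gf 0.0 yaw -2.01
shift [-1.8 -0.6  2.1] shift after turn [-1.8 -0.6  2.1] turn [ 0.002 -0.001 -0.   ]
```

Request:
{"fn": "move_arm", "kwargs": {
  "plan": [
    [[0.5,-1.7,-0.6,1.5,0,0,0],[-1,0,0,0,0,0,0],[-1,0,0,0,0,0,0],[-1,0,0,0,0,0,0],[-1,0,0,0,0,0,0],[-1,0,0,0,0,0,0],[-1,0,0,0,0,0,0],[-1,0,0,0,0,0,0],[-1,0,0,0,0,0,0],[-1,0,0,0,0,0,0]]
  ],
  "grip_force": 20
}}

```text
time: 24.05
ee_pos: [527.3, 356.6, 60.2]
tool_rot: [0.0, 0.719, 0.695, 0.001]
ft_force: [4.3, 0.1, -2.0]
grip_width: 0.116
grip_force: 19.9
```

```bash
python3 -c "
from h import *
go(527.5,357,61,-2)"
```

```text
t 24.05 pos [527.3 356.6  60.2] F [ 4.3   0.15 -2.02] w 0.116 gf 19.9 yaw -2.01
shift [ 0.4  0.2 -0.8] shift after turn [ 0.4  0.2 -0.8] turn [ 0.001 -0.    -0.   ]
```

Request:
{"fn": "move_arm", "kwargs": {
  "plan": [
    [[-1,0,0,-8,0,0,0],[-1,0,0,-15,0,0,0],[-1,0,0,-25,0,0,0],[-1,0,0,-40,0,0,0],[-1,0,0,-40,0,0,0],[-1,0,0,-27,0,0,0],[-1,0,0,0,0,0,0],[-1,0,0,0,0,0,0]]
  ]
}}

```text
time: 25.05
ee_pos: [525.4, 356.3, 213.3]
tool_rot: [-0.001, 0.719, 0.695, -0.001]
ft_force: [-0.0, 1.0, -1.2]
grip_width: 0.118
grip_force: 20.0
```

```bash
python3 - <<'E'
from h import *
go(590.3,-18.8,215,-2.5)
c=cam("side"); a=c["color"][70:205,170:290]; cv2.imwrite("pics/p3.png",cv2.resize(a,(533,600),interpolation=cv2.INTER_CUBIC))
E
```

```text
t 25.05 pos [525.4 356.3 213.3] F [-0.04  1.01 -1.2 ] w 0.118 gf 20.0 yaw -2.0
shift [-372.7   77.9   -1.5] shift after turn [-372.    81.2   -1.7] turn [-0.003  0.001  0.009]
```

View pics/p3.png

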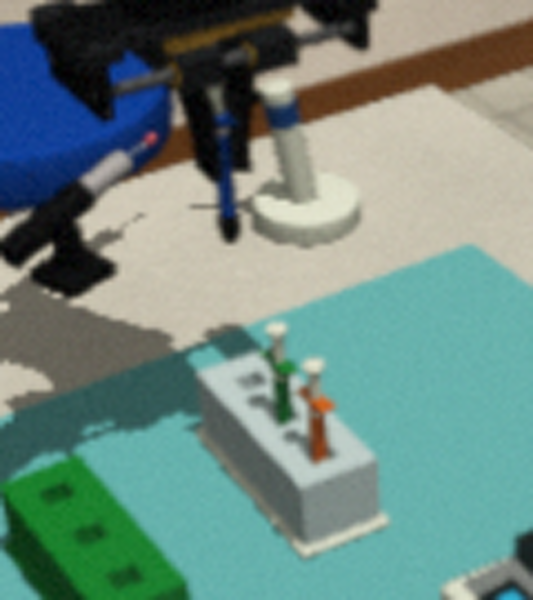

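The blue syringe is held upright, cap down at (228,230). Green and orange are still in the rack.

Request:
{"fn": "move_arm", "kwargs": {
  "plan": [
    [[-1,-20,4,0,0,0,0.009],[-1,-50,11,0,0,0,0],[-1,-60,13,0,0,0,0],[-1,-60,13,0,0,0,0],[-1,-60,13,0,0,0,0],[-1,-60,13,0,0,0,0],[-1,-40,9,0,0,0,0],[-1,-22,5,0,0,0,0],[-1,0,0,25,0,0,0],[-1,0,0,30,0,0,0],[-1,0,0,15,0,0,0],[-1,0,0,0,0,0,0],[-1,0,0,0,0,0,0],[-1,0,0,0,0,0,0]]
  ]
}}

```text
time: 26.85
ee_pos: [592.2, -18.5, 146.5]
tool_rot: [0.001, 0.722, 0.691, 0.001]
ft_force: [0.1, 0.1, 0.3]
grip_width: 0.118
grip_force: 20.0
```

```bash
python3 - <<'E'
from h import *
go(590.2,-18.7,140,-2.5)
c=cam("side"); a=c["color"][180:264,255:367]; cv2.imwrite("pics/p4.png",cv2.resize(a,(784,588),interpolation=cv2.INTER_CUBIC))
o=bot.get_obs()["ee_pos"]; R,t=pose(c)
pts=np.array([[590.3,-18.8,75],o-[0,0,50.2],o-[0,0,30]])
q=pts@R.T+t; s=q[:,:2]/q[:,2:]; s=s*(1+c["k1"]*(s**2).sum(1,keepdims=True)); uv=s*[c["fx"],c["fy"]]+[c["cx"],c["cy"]]
print(((uv-[255,180])*7).round(0))
E
```

```text
t 26.85 pos [592.2 -18.5 146.5] F [0.06 0.14 0.35] w 0.118 gf 20.0 yaw -2.5
shift [-0.3 -2.   6.5] shift after turn [-0.3 -2.   6.5] turn [ 0.002  0.    -0.   ]
[[479. 224.]
 [487. 177.]
 [493. 134.]]
```

View pics/p4.png

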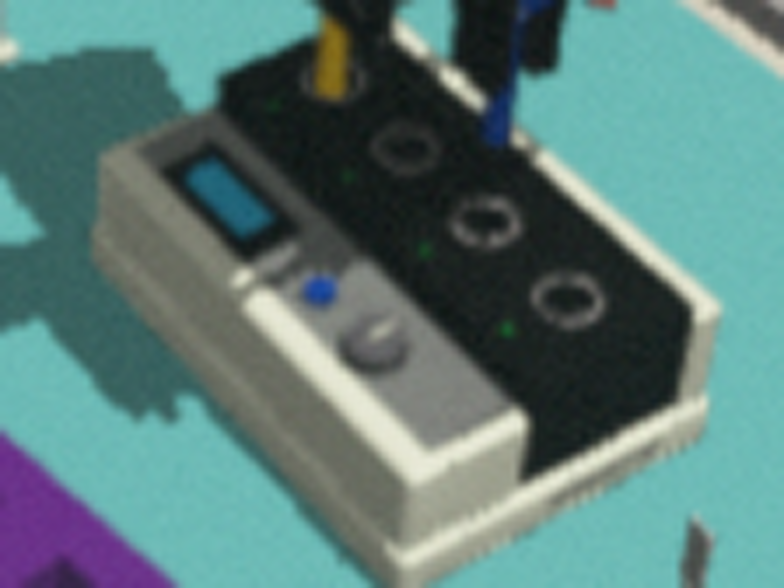

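Picture: the barrel bottom at (496,141) lies on the predicted line above the well 3 ring (485,220). Aligned within about 1 mm, so I'll lower it to the ball.

Request:
{"fn": "move_arm", "kwargs": {
  "plan": [
    [[-1,-0.3,-2,0,0,0,0],[-1,0,0,5,0,0,0],[-1,0,0,7,0,0,0],[-1,0,0,5,0,0,0],[-1,0,0,3,0,0,0],[-1,0,0,3,0,0,0],[-1,0,0,3,0,0,0],[-1,0,0,0,0,0,0],[-1,0,0,0,0,0,0]]
  ]
}}

```text
time: 28.02
ee_pos: [590.1, -18.8, 119.5]
tool_rot: [0.001, 0.722, 0.691, 0.001]
ft_force: [4.3, 0.7, -0.0]
grip_width: 0.119
grip_force: 19.9
```

```bash
python3 -c "
from h import *
go(590.2,-18.7,105,-2.5)"
```

```text
t 28.02 pos [590.1 -18.8 119.5] F [ 4.32  0.75 -0.03] w 0.119 gf 19.9 yaw -2.52
shift [ 0.1  0.1 14.5] shift after turn [ 0.1  0.1 14.5] turn [ 0.002  0.    -0.   ]
```

Request:
{"fn": "move_arm", "kwargs": {
  "plan": [
    [[-1,0,1,0,0,0,0],[-1,0,0,0,0,0,0],[-1,0,0,0,0,0,0]]
  ]
}}

```text
time: 28.4
ee_pos: [590.5, -18.8, 119.3]
tool_rot: [0.0, 0.722, 0.691, 0.0]
ft_force: [3.6, 0.9, 2.7]
grip_width: 0.122
grip_force: 19.9
```

```bash
python3 -c "
from h import *
go(590.2,-18.7,105,-2.5)"
```

```text
t 28.4 pos [590.5 -18.8 119.3] F [3.61 0.94 2.7 ] w 0.122 gf 19.9 yaw -2.52
shift [ 0.1 -0.3 14.3] shift after turn [ 0.1 -0.3 14.3] turn [ 0.  0. -0.]
```

Request:
{"fn": "move_arm", "kwargs": {
  "plan": [
    [[-1,0,1.2,0,0,0,0],[-1,0,0,0,0,0,0],[-1,0,0,0,0,0,0]]
  ]
}}

```text
time: 28.78
ee_pos: [591.1, -18.8, 118.6]
tool_rot: [-0.0, 0.723, 0.691, -0.0]
ft_force: [1.6, 0.5, 0.1]
grip_width: 0.122
grip_force: 19.9
```

```bash
python3 -c "
from h import *
go(590.2,-18.7,105,-2.5)"
```

```text
t 28.77 pos [591.1 -18.8 118.6] F [1.59 0.55 0.08] w 0.122 gf 19.9 yaw -2.52
shift [ 0.1 -0.9 13.6] shift after turn [ 0.1 -0.9 13.6] turn [-0.001 -0.    -0.   ]
```

Request:
{"fn": "move_arm", "kwargs": {
  "plan": [
    [[-1,0,0.7,0,0,0,0],[-1,0,0,2,0,0,0],[-1,0,0,2,0,0,0],[-1,0,0,2,0,0,0],[-1,0,0,0,0,0,0]]
  ]
}}

```text
time: 29.4
ee_pos: [591.9, -18.8, 112.7]
tool_rot: [-0.0, 0.723, 0.691, -0.0]
ft_force: [-0.4, -0.4, -1.1]
grip_width: 0.119
grip_force: 20.0
```

```bash
python3 -c "
from h import *
go(590.2,-18.7,105,-2.5)"
```

```text
t 29.4 pos [591.9 -18.8 112.7] F [-0.4  -0.4  -1.06] w 0.119 gf 20.0 yaw -2.52
shift [ 0.  -1.7  7.7] shift after turn [ 0.  -1.7  7.7] turn [-0.001 -0.    -0.   ]
```

Request:
{"fn": "move_arm", "kwargs": {
  "plan": [
    [[-1,0,0,2,0,0,0],[-1,0,0,1.5,0,0,0],[-1,0,0,1,0,0,0],[-1,0,0,1,0,0,0],[-1,0,0,0,0,0,0]]
  ]
}}

```text
time: 30.02
ee_pos: [592.1, -18.9, 107.4]
tool_rot: [-0.0, 0.723, 0.691, -0.0]
ft_force: [0.1, 1.0, 0.0]
grip_width: 0.116
grip_force: 20.0
```

```bash
python3 -c "
from h import *
go(591.4,-18.7,105,-2.5)"
```

```text
t 30.02 pos [592.1 -18.9 107.4] F [0.11 0.96 0.03] w 0.116 gf 20.0 yaw -2.52
shift [ 0.1 -0.7  2.4] shift after turn [ 0.1 -0.7  2.4] turn [-0. -0. -0.]
```

Request:
{"fn": "move_arm", "kwargs": {
  "plan": [
    [[-1,0,0,1,0,0,0],[-1,0,0,1,0,0,0],[-1,0,0,1,0,0,0],[-1,0,0,0.7,0,0,0],[-1,0,0,0,0,0,0]]
  ]
}}

```text
time: 30.65
ee_pos: [591.7, -18.8, 103.5]
tool_rot: [-0.0, 0.722, 0.691, -0.0]
ft_force: [-1.2, 0.7, -0.3]
grip_width: 0.116
grip_force: 20.0
```

```bash
python3 -c "
from h import *
go(591.4,-18.7,105,-2.5)"
```

```text
t 30.65 pos [591.7 -18.8 103.5] F [-1.2   0.72 -0.32] w 0.116 gf 20.0 yaw -2.52
shift [ 0.  -0.3 -1.5] shift after turn [ 0.  -0.3 -1.5] turn [-0.001 -0.    -0.   ]
```

Request:
{"fn": "move_arm", "kwargs": {
  "plan": [
    [[-1,0,-0.4,0.7,0,0,0],[-1,0,0,0.7,0,0,0],[-1,0,0,0.6,0,0,0],[-1,0,0,0,0,0,0]]
  ]
}}

```text
time: 31.15
ee_pos: [591.7, -18.8, 101.7]
tool_rot: [-0.0, 0.722, 0.691, -0.0]
ft_force: [-3.1, -0.2, 0.4]
grip_width: 0.116
grip_force: 20.0
```

```bash
python3 -c "
from h import *
go(591.4,-18.7,105,-2.5)"
```

```text
t 31.15 pos [591.7 -18.8 101.7] F [-3.11 -0.23  0.4 ] w 0.116 gf 20.0 yaw -2.52
shift [ 0.1 -0.3 -3.3] shift after turn [ 0.1 -0.3 -3.3] turn [-0. -0. -0.]
```

Request:
{"fn": "move_arm", "kwargs": {
  "plan": [
    [[-1,0,-0.7,0.5,0,0,0],[-1,0,0,0.5,0,0,0],[-1,0,0,0.5,0,0,0],[-1,0,0,0,0,0,0]]
  ]
}}

```text
time: 31.65
ee_pos: [591.5, -18.9, 100.5]
tool_rot: [0.0, 0.722, 0.691, 0.0]
ft_force: [-0.5, 0.8, 1.7]
grip_width: 0.119
grip_force: 20.0
```

```bash
python3 -c "
from h import *
go(591.4,-18.7,105,-2.5)"
```

```text
t 31.65 pos [591.5 -18.9 100.5] F [-0.55  0.84  1.74] w 0.119 gf 20.0 yaw -2.52
shift [ 0.2 -0.1 -4.5] shift after turn [ 0.2 -0.1 -4.5] turn [ 0.001  0.    -0.   ]
```

Request:
{"fn": "move_arm", "kwargs": {
  "plan": [
    [[-1,0,0,0.6,0,0,0],[-1,0,0,0.6,0,0,0],[-1,0,0,0.6,0,0,0],[-1,0,0,0,0,0,0]]
  ]
}}

```text
time: 32.15
ee_pos: [591.3, -18.8, 98.5]
tool_rot: [0.0, 0.722, 0.691, 0.0]
ft_force: [1.3, 0.1, 1.9]
grip_width: 0.118
grip_force: 20.0
```

```bash
python3 -c "
from h import *
go(591.4,-18.7,105,-2.5)"
```

```text
t 32.15 pos [591.3 -18.8  98.5] F [1.33 0.06 1.85] w 0.118 gf 20.0 yaw -2.52
shift [ 0.1  0.1 -6.5] shift after turn [ 0.1  0.  -6.5] turn [ 0.001  0.    -0.   ]
```

Request:
{"fn": "move_arm", "kwargs": {
  "plan": [
    [[-1,0,0.3,0.7,0,0,0],[-1,0,0,0.7,0,0,0],[-1,0,0,0.7,0,0,0],[-1,0,0,0.7,0,0,0],[-1,0,0,0,0,0,0]]
  ]
}}

```text
time: 32.78
ee_pos: [591.4, -18.8, 95.7]
tool_rot: [0.0, 0.722, 0.691, 0.0]
ft_force: [0.6, 0.3, 1.8]
grip_width: 0.117
grip_force: 20.0
```

```bash
python3 -c "
from h import *
go(591.4,-18.7,105,-2.5)"
```

```text
t 32.77 pos [591.4 -18.8  95.7] F [0.56 0.35 1.82] w 0.117 gf 20.0 yaw -2.52
shift [ 0.1  0.  -9.3] shift after turn [ 0.1  0.  -9.3] turn [ 0.  0. -0.]
```

Request:
{"fn": "move_arm", "kwargs": {
  "plan": [
    [[-1,0,0,1,0,0,0],[-1,0,0,1,0,0,0],[-1,0,0,1,0,0,0],[-1,0,0,1,0,0,0],[-1,0,0,1,0,0,0],[-1,0,0,1,0,0,0],[-1,0,0,0,0,0,0]]
  ]
}}

```text
time: 33.65
ee_pos: [591.3, -18.8, 89.3]
tool_rot: [-0.0, 0.722, 0.691, -0.0]
ft_force: [2.0, 0.7, -0.4]
grip_width: 0.12
grip_force: 19.9
```

```bash
python3 -c "
from h import *
go(591.4,-18.7,83,-2.5)"
```

```text
t 33.65 pos [591.3 -18.8  89.3] F [ 2.04  0.69 -0.36] w 0.12 gf 19.9 yaw -2.52
shift [0.1 0.1 6.3] shift after turn [0.1 0.1 6.3] turn [-0. -0. -0.]
```

Request:
{"fn": "move_arm", "kwargs": {
  "plan": [
    [[-1,0,0.3,1,0,0,0],[-1,0,0,1,0,0,0],[-1,0,0,1,0,0,0],[-1,0,0,1,0,0,0],[-1,0,0,0.6,0,0,0],[-1,0,0,0,0,0,0]]
  ]
}}

```text
time: 34.4
ee_pos: [591.5, -18.8, 85.0]
tool_rot: [-0.0, 0.723, 0.691, -0.0]
ft_force: [0.7, -0.2, -0.7]
grip_width: 0.12
grip_force: 20.0
```

```bash
python3 -c "
from h import *
go(591.4,-18.7,83,-2.5)"
```

```text
t 34.4 pos [591.5 -18.8  85. ] F [ 0.72 -0.17 -0.73] w 0.12 gf 20.0 yaw -2.52
shift [ 0.1 -0.1  2. ] shift after turn [ 0.1 -0.1  2. ] turn [-0. -0. -0.]
```

Request:
{"fn": "move_arm", "kwargs": {
  "plan": [
    [[-1,0,0,0.5,0,0,0],[-1,0,0,0.5,0,0,0],[-1,0,0,0.4,0,0,0],[-1,0,0,0,0,0,0]]
  ]
}}

```text
time: 34.9
ee_pos: [591.6, -18.8, 83.7]
tool_rot: [-0.0, 0.722, 0.691, -0.0]
ft_force: [0.8, -0.6, -0.1]
grip_width: 0.115
grip_force: 20.0
```

```bash
python3 -c "
from h import *
go(591.4,-18.7,83,-2.5)"
```

```text
t 34.9 pos [591.6 -18.8  83.7] F [ 0.82 -0.57 -0.06] w 0.115 gf 20.0 yaw -2.52
shift [ 0.1 -0.2  0.7] shift after turn [ 0.1 -0.2  0.7] turn [-0.  0. -0.]
```

Request:
{"fn": "move_arm", "kwargs": {
  "plan": [
    [[-1,0,0,0.4,0,0,0],[-1,0,0,0.4,0,0,0],[-1,0,0,0.3,0,0,0],[-1,0,0,0,0,0,0]]
  ]
}}

```text
time: 35.4
ee_pos: [591.7, -18.8, 82.9]
tool_rot: [0.0, 0.722, 0.691, 0.0]
ft_force: [-0.3, 0.4, 2.3]
grip_width: 0.12
grip_force: 20.0
```

```bash
python3 -c "
from h import *
go(591.4,-18.7,83,-2.5)"
```

```text
t 35.4 pos [591.7 -18.8  82.9] F [-0.29  0.41  2.34] w 0.12 gf 20.0 yaw -2.52
shift [ 0.1 -0.3 -0.1] shift after turn [ 0.1 -0.3 -0.1] turn [ 0.  0. -0.]
```

The floor is felt at TCP 82.9, as expected. Release and rise.

Request:
{"fn": "move_arm", "kwargs": {
  "plan": [
    [[-1,0,0,0.3,0,0,0],[-0.5,0,0,0,0,0,0],[0,0,0,0,0,0,0],[0.3,0,0,0,0,0,0],[0.3,0,0,0,0,0,0],[0.3,0,0,0,0,0,0],[0.3,0,0,-20,0,0,0],[0.3,0,0,-40,0,0,0],[0.3,0,0,-50,0,0,0],[0.3,0,0,-40,0,0,0],[0.3,0,0,0,0,0,0],[0.3,0,0,0,0,0,0]]
  ]
}}

```text
time: 36.9
ee_pos: [591.6, -18.8, 233.0]
tool_rot: [0.0, 0.722, 0.691, 0.0]
ft_force: [0.9, 0.0, -0.3]
grip_width: 0.65
grip_force: 0.0
```

```bash
python3 - <<'E'
from h import *
go(591.4,-18.7,235,-2.5)
c=cam("side"); a=c["color"][150:330,230:430]; cv2.imwrite("pics/p5.png",cv2.resize(a,(667,600),interpolation=cv2.INTER_CUBIC))
E
```

```text
t 36.9 pos [591.6 -18.8 233. ] F [ 0.87  0.02 -0.32] w 0.65 gf 0.0 yaw -2.52
shift [ 0.1 -0.2 -2. ] shift after turn [ 0.1 -0.2 -2. ] turn [ 0.001  0.    -0.   ]
```

View pics/p5.png

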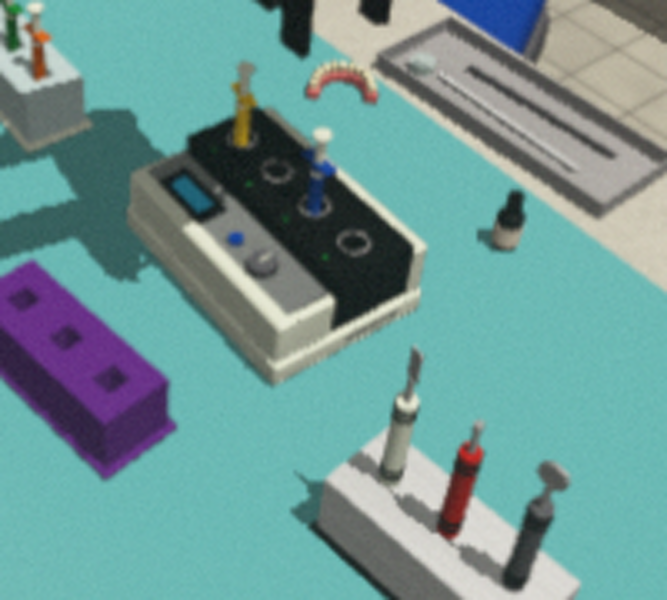

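The blue syringe stands in well 3 at (316,205), as deep as the yellow one. The plugger is seated at (452,530), and everything else is in place.

```bash
python3 -c "
from workcell import bot
print(bot.job_done())"
```

```text
the job is handed in; nothing more can be done
None
```

I handed the job in at about 37 s of the 72 s limit: the plugger found well 3 bare (well 4 held a cap), it is back upright in its hole, and the blue syringe is pressed down to the floor of well 3; the hand-in returned no verdict.

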